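# Angle a batten past a post into its bench bay

### The job

Put the loose wooden batten away in its bay: push one end and then the other with the fingertips so that it angles in behind the steel post, and leave it lying flat on the bench between the two side rails, up against the back rail along its whole length. Only push it along the bench: do not pick it up or take it between the fingers, and leave the tape roll, the jar and the plywood block where they stand.

Things in the scene. Friction and masses are not known exactly. Their poses are not given: they have to be found in the camera images.
- batten: Loose straight wooden batten, 240 long x 24 wide x 20 mm high, mass about 0.15 kg (varies), lying on the bench in front of the bay. Origin: centre of its underside. Its x axis runs along its length, y across, z up. Either end may go behind the post, either long face may meet the back rail.
- end_a (a point): Middle of the lower edge of the batten's one end face (batten x = +120 mm).
- end_b (a point): Middle of the lower edge of the batten's other end face (batten x = -120 mm).
- bay: Fixed bay of three dark wooden rails on the bench, open above and towards the robot. Rails 25 mm high, 22 thick. Origin: on the bench, middle of the back rail's inner face; x points away from the robot into that rail, y along it. Side rails' inner faces at y = +-140 mm, reaching from the back rail to x = -57 mm. A batten flush on the back rail has its centre line at x = -12 mm. Place and yaw vary.
- post: Fixed upright steel post, 20 mm in diameter, 55 mm high, standing at the bay's mouth at bay x = -64 mm and bay y = +75 or -75 mm (either side, varies). Origin: centre of its foot. It leaves 54 mm to the back rail and 205 mm to the farther side rail, less than the batten's length.
- plug: Flat steel disc, 20 mm in diameter, flush with the bench (under 1 mm, no obstacle), covering the unused post hole on the other side of the bay's mouth. Origin: its centre.
- tape: Roll of pale tape lying flat, outer diameter 90 mm, 24 mm high, bystander. Origin: centre of its underside.
- jar: White closed jar, 56 mm in diameter, 65 mm high, bystander. Origin: centre of its underside.
- block: Plywood block 70 x 50 x 40 mm high, bystander. Origin: centre of its underside.
Not all that is in view belongs to the job. There is more than one size of the batten; the one meant has the size given above.

How it is judged:
At the end, for the whole second after the job is handed in: The batten lies still and flat on the bench inside the bay, between the side rails, its long face no more than 8 mm from the back rail at either end (end points at bay x between -20 and 0 mm) (x of end_a in the frame of bay between -0.02 and 0 m and x of end_b in the frame of bay between -0.02 and 0 m and y of batten in the frame of bay between -0.025 and 0.025 m and height (world z) of batten below 0.004 m and angle between batten's own z axis and vertical below 0.1 rad and linear speed of batten below 0.01 m/s); the robot touches nothing.
It fails at once if the batten is lifted more than 10 mm or tipped (height (world z) of batten above 0.01 m or angle between batten's own z axis and vertical above 0.25 rad).
It fails at once if the batten is taken between the fingers (x of the grasp point in the frame of batten between -0.118 and 0.118 m and y of the grasp point in the frame of batten between -0.01 and 0.01 m and z of the grasp point in the frame of batten below 0.03 m).
It fails at once if the tape roll, the jar or the block is pushed more than 20 mm (distance of any of tape, jar, block from where it was at the start of the episode above 0.02 m).
It also fails if it takes over 67 s, if anything falls off the work surface, if the arm or the gripper's body presses on something with over 40 N, if the wrist force passes 120 N, or if a joint passes its speed limit or range.

### The arm

A 7-joint arm with a two-finger parallel gripper is mounted at the origin on the work surface. World frame = base frame: x ahead of the robot, y to its left, z up, the work surface at z = 0. Lengths are in m, angles in rad, forces in N, time in s.
With the tool pointing down it reaches from about 0.35 to 0.9 m from the base axis. Payload 8.1 kg.
Tool frame: the origin (TCP) lies on the centre line of the jaws, within the pads' length; the fingertips stand 14 mm ahead of it and the grasp point (between the pads) lies 5 mm behind it (arm.tip_reach is the distance from the TCP to the fingertips, in m); z points along the fingers, y is the direction in which the jaws open and shut (so a half turn about z gives the same grasp; the last joint's range is limited). The gripper opens to 92 mm and grips with 3 to 60 N. Pads are 19 mm wide; open, the fingers measure 130 mm over their backs; the gripper's body (75 mm by 190 mm) begins 47 mm behind the grasp point.
Start: joints at [-1.317, 0.434, 0.025, 1.573, -0.012, 1.134, -0.075], TCP at [0.218, 0.586, 0.241] pointing down, gripper open.
Joint ranges: [-2.62, 2.62], [-0.44, 2.09], [-1.27, 1.32], [0.08, 2.57], [-1.32, 4.46], [0.12, 2], [-2.74, 2.74]. Speed limits (rad/s): [2.22, 2.22, 3.01, 3.01, 3.14, 3.14, 3.14].

### API

Orientations are given as a rotation vector (axis times angle).
In Python, from cell import sensors, vision, arm, nets gives the robot as it stands.
- The arm moves only by the shell command python3 -m handwheel 'ROWS' [FORCE]. ROWS is JSON, a list of rows, each an object of numbers: "tx", "ty", "tz": the shift along the tool's x, y, z in cm; "wx", "wy", "wz": the turn, a rotation vector about the tool's x, y, z in degrees; "claw": the opening, from 0 (shut) to 1 (fully open). A call has 1 to 12 rows; each row is the pose to reach, as a shift and turn from the pose commanded when the call began, along the tool's axes at that moment; what a row does not reach only later rows make up. A row lasts 1/12 s, in which the tool goes at most 41.7 mm and 7.16 degrees, less where a joint would pass 70% of its speed; a pose out of reach is approached as far as the arm can. A call with a gripper value outside its range is refused whole. The fingers move at their own pace and stop on an object; FORCE is the grip in N (left out, the last holds). Time passes only in rows, so rows that repeat a pose let the fingers close. It gives the time, the measured TCP pose, the force and the opening at its end, in the units of the state.
- sensors.observe(): the state, without advancing time (a new reading comes with each control period).
- vision.get_image(name): name is "scene" or "top" or "wrist"; returns (picture, depth): 480x640x3 uint8, blue, green, red; 480x640 float32, m along the optical axis (not along the pixel's ray), 0 where there is no reading.
- vision.camera_model(name): a dict with "K" (3x3 intrinsics, pixels), "xyz" and "attitude" of the camera in the world; the wrist camera has in their place "hand_eye" (4x4, takes a point from camera to tool coordinates, whose origin is the TCP and whose axes are the flange's). Camera axes: x right, y down, z forward; pixel columns grow to the right and rows downward; lengths in m; the calibration is good to about 2 mm. A picture is of the moment at which its call begins: read the wrist's pose just before it. camera_model takes no time and is no camera call.
- arm.sign_off(): hands the job in, once; it reports no verdict.
Trained networks look in the newest picture that a camera, given by its name, has taken for a name from the list of things; names that differ only in an ending like _2 or _b are one class to them, and where a whole thing is asked for, a point or a joint stands for the part that bears it (a point fixed in the world has none). Each returns a list of dicts, best first, with "score" (0 to 1); they miss things now and then, are a little off and sometimes report something else, mostly with a low value. They report only what shows in the picture. A call takes as long as a camera call. They do not tell look-alikes from the thing itself.
- nets.cut_out(label, camera): "region" (480x640 bool, what is visible of it) and "uv" ([column, row] in pixels, amid what is visible of it).
The state is a dict: "clock": time; "joints": joint angles; "dq": joint speeds; "joint_efforts": joint torques, N m; "position": TCP position; "ee_rot": TCP orientation; "force": force on the tool from outside, world axes, zero at the start; "ft_torque": the same for the moment, N m; "width": opening from 0.0 (shut) to 1.0 (fully open).
Only numpy, scipy, OpenCV 4.12 (cv2) and the standard library are available. Lean on these libraries where they do the work, as an engineer would, in place of code of your own. Each camera call takes 0.05 s, during which the arm holds its last target.

## Working session

There is one attempt and no reset: what is moved stays moved. The work goes in short steps, Python scripts to look and compute and a shell command to move; the robot and the scene stay as the last step left them, time stands still between calls to the robot, and variables do not carry over. Pictures are saved under pics/ and viewed, and the job is handed in when it is done.

```bash
mkdir -p pics; ls
python3 - <<'E'
from cell import sensors, vision, arm, nets
import cv2
s=sensors.observe();print({k:s[k] for k in('clock','position','ee_rot','force','width')}, arm.tip_reach)
for n in('scene','top'):
    im,d=vision.get_image(n);cv2.imwrite(f'pics/{n}0.png',im)
    m=vision.camera_model(n);print(n,m)
E
```

```text
pics
{'clock': 0.0, 'position': array([0.21812332, 0.58516103, 0.23993091]), 'ee_rot': array([-5.57414505e-01, -3.09157306e+00,  2.50979126e-03]), 'force': array([-0.11162872, -0.1877281 ,  0.28364398]), 'width': 0.9991173897916306} 0.014
scene {'K': array([[457.86715163,   0.        , 317.78057235],
       [  0.        , 457.86715163, 233.90126891],
       [  0.        ,   0.        ,   1.        ]]), 'xyz': array([ 0.82826522, -0.62606252,  0.66322739]), 'attitude': array([-2.22519794, -0.57755851,  0.23801428])}
top {'K': array([[569.87299403,   0.        , 327.97237806],
       [  0.        , 569.87299403, 239.50054767],
       [  0.        ,   0.        ,   1.        ]]), 'xyz': array([ 0.27766815, -0.00971877,  1.41981327]), 'attitude': array([-2.16299441,  2.12041951, -0.17068653])}
```

View pics/scene0.png

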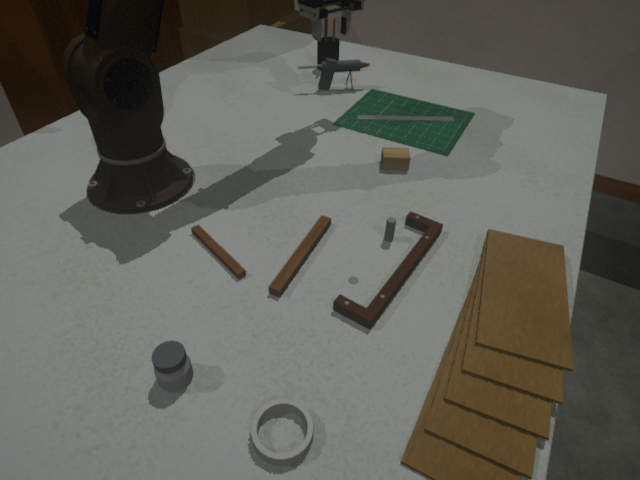

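View pics/top0.png

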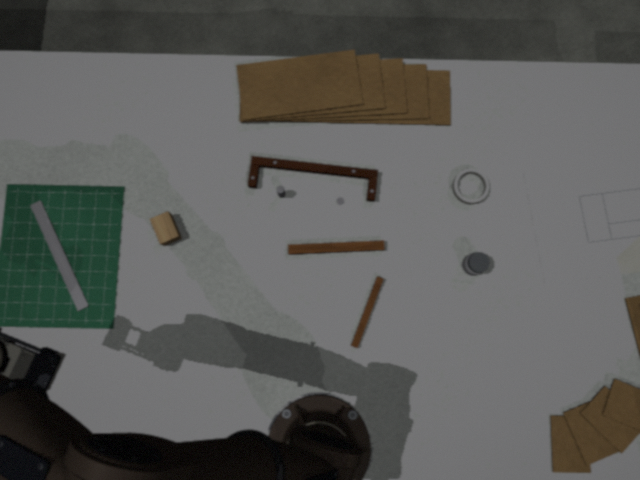

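The top view shows the bay at (250–378, 157–200) and the post at (281,191), on the +y side. The plug is at (340,201). The 240 mm batten is at (288–385, 247) and a shorter decoy at (368,312). The block (165,228), tape (470,186) and jar (477,264) are well clear of the path.

```bash
cat > h.py <<'E'
from cell import sensors, vision, arm, nets
import numpy as np, cv2
from scipy.spatial.transform import Rotation as R
def ray(n,uv,z):
    m=vision.camera_model(n);Rm=R.from_rotvec(m['attitude']).as_matrix()
    d=Rm@np.linalg.solve(m['K'],np.array([uv[0],uv[1],1.]));o=m['xyz']
    return o+d*(z-o[2])/d[2]
def rectz(n,region,z):
    v,u=np.nonzero(region)
    P=np.array([ray(n,(a,b),z)[:2] for a,b in zip(u,v)])
    return P,cv2.minAreaRect((P*1000).astype(np.float32))
def blobs(n,label,z,im=None,k=4):
    for r in nets.cut_out(label,n)[:k]:
        P,q=rectz(n,r['region'],z)
        c=P.mean(0); w,V=np.linalg.eigh(np.cov(P.T)); a=V[:,1]; a=a*np.sign(a[1])
        t=(P-c)@a
        print(n,label,round(r['score'],2),np.round(r['uv']),'n',len(P),'mean',c.round(4),'axisdir',a.round(4),'ext',t.min().round(4),t.max().round(4),'rect',np.round(q[0],1),np.round(q[1],1),round(q[2],2))
E
python3 - <<'E'
from h import *
for n in('top','scene'):
    vision.get_image(n)
    blobs(n,'batten',.02); blobs(n,'bay',.025);blobs(n,'post',.055 if n=='top' else .03);blobs(n,'plug',0.)
im,d=vision.get_image('top')
cv2.imwrite('pics/top_crop.png',cv2.resize(im[140:280,230:400],None,fx=4.5,fy=4.2,interpolation=cv2.INTER_CUBIC))
E
```

```text
top batten 0.9 [334. 246.] n 1082 mean [ 0.4789 -0.0297] axisdir [-0.0614  0.9981] ext -0.1201 0.1191 rect [478.8 -30.3] [ 31.1 239.2] 3.68
top batten 0.62 [365. 313.] n 562 mean [ 0.3215 -0.1092] axisdir [-0.9386  0.345 ] ext -0.0913 0.0889 rect [ 322.7 -109.4] [ 21.5 180.2] 69.95
top bay 0.73 [311. 167.] n 1793 mean [0.6703 0.0321] axisdir [0.0885 0.9961] ext -0.1643 0.1594 rect [653.1  31.1] [323.8  86.3] 84.63
top bay 0.26 [335. 246.] n 1013 mean [ 0.4782 -0.0302] axisdir [-0.0654  0.9979] ext -0.1192 0.119 rect [478.1 -30.3] [ 26.6 238.2] 3.71
scene batten 0.91 [219. 253.] n 826 mean [ 0.334  -0.1199] axisdir [-0.9339  0.3575] ext -0.0934 0.1057 rect [ 328.2 -117.6] [ 27.2 199.1] 69.11
scene batten 0.81 [302. 255.] n 1405 mean [ 0.4843 -0.049 ] axisdir [-0.0698  0.9976] ext -0.1148 0.14 rect [483.4 -36.4] [ 35.5 254.7] 3.76
scene bay 0.95 [393. 281.] n 2594 mean [ 0.6697 -0.0047] axisdir [0.0965 0.9953] ext -0.1451 0.1969 rect [657.3  22.6] [342.   85.3] 84.79
scene post 0.47 [391. 228.] n 203 mean [0.6146 0.1122] axisdir [-0.2808  0.9598] ext -0.0407 0.0384 rect [615.4 111.2] [20.2 79. ] 17.77
scene plug 0.46 [353. 280.] n 65 mean [ 0.6002 -0.038 ] axisdir [-0.4627  0.8865] ext -0.0099 0.0094 rect [600.1 -38.4] [18.3 19. ] 29.6
```

View pics/top_crop.png

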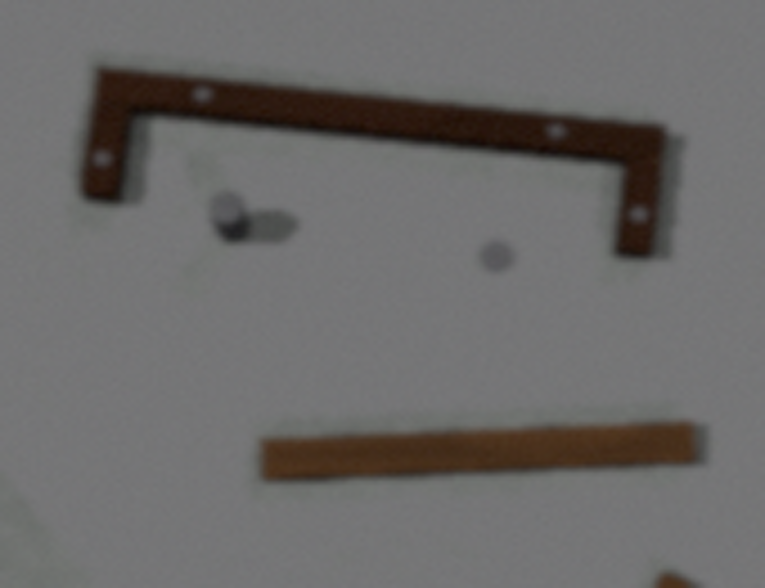

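Run:
```python
from h import *
f=lambda x,y,z:ray('top',(230+(x+.5)/4.5-.5,140+(y+.5)/4.2-.5),z)[:2]
pts=dict(outL=(100,68,.025),outR=(666,127,.025),inL=(132,112,.025),inR=(624,160,.025),footL=(100,198,.025),footR=(633,254,.025),post=(228,207,.055),plug=(497,256,0),
 ba1=(262,442,.02),ba2=(264,480,.02),bb1=(692,425,.02),bb2=(692,462,.02))
W={k:f(*v) for k,v in pts.items()}
for k,v in W.items():print(k,v.round(4))
d=W['outL']-W['outR'];print(np.linalg.norm(d),np.degrees(np.arctan2(d[0],d[1])))
d=W['inL']-W['inR'];print(np.linalg.norm(d),np.degrees(np.arctan2(d[0],d[1])))
d=W['post']-W['plug'];print(np.linalg.norm(d),np.degrees(np.arctan2(d[0],d[1])))
# bay estimates
a=np.radians(np.degrees(np.arctan2(*( W['outL']-W['outR']))))
ey=np.array([np.sin(a),np.cos(a)]);ex=np.array([np.cos(a),-np.sin(a)])
print('o from post/plug',(W['post']+W['plug'])/2+.064*ex,'from out',(W['outL']+W['outR'])/2-.022*ex,'in',(W['inL']+W['inR'])/2,ex,ey)
```

```text
outL [0.7076 0.185 ]
outR [ 0.6775 -0.1341]
inL [0.6805 0.1659]
inR [ 0.6565 -0.1107]
footL [0.627  0.1818]
footR [ 0.5989 -0.1162]
post [0.6156 0.1076]
plug [ 0.6018 -0.041 ]
ba1 [0.4821 0.0872]
ba2 [0.4595 0.0854]
bb1 [ 0.4971 -0.15  ]
bb2 [ 0.475  -0.1501]
0.32048112399110257 5.387929925986333
0.2776299994426224 4.958072870210971
0.14921799057507837 5.288133560251036
o from post/plug [0.67239156 0.02727116] from out [0.67060306 0.02752598] in [0.66851747 0.02763919] [ 0.99558177 -0.09389858] [0.09389858 0.99558177]
```

```bash
cat >> h.py <<'E'
a_=np.radians(5.35);EX=np.array([np.cos(a_),-np.sin(a_)]);EY=np.array([np.sin(a_),np.cos(a_)]);O=np.array([.6708,.0274])
def b2w(x,y): return O+x*EX+y*EY
def w2b(p): p=np.array(p[:2])-O; return np.array([p@EX,p@EY])
def delta(x,y,z,yaw=None):
    "target TCP world; yaw = wanted angle (deg) of tool y from world y towards world +x"
    s=sensors.observe();M=R.from_rotvec(s['ee_rot'])
    t=M.inv().apply(np.array([x,y,z])-s['position'])*100
    ty=M.apply([0,1,0]);cur=np.degrees(np.arctan2(ty[0],ty[1]))
    print('clock',round(s['clock'],2),'pos',s['position'].round(4),'F',s['force'].round(1),'yaw',cur.round(1),'-> t cm',t.round(2),'wz',None if yaw is None else round(yaw-cur,1))
def batten():
    im,_=vision.get_image('top')
    best=None
    for r in nets.cut_out('batten','top'):
        P,q=rectz('top',r['region'],.02)
        c=P.mean(0);w,V=np.linalg.eigh(np.cov(P.T));a=V[:,1]*np.sign(V[1,1]);t=(P-c)@a
        L=t.max()-t.min()
        if r['score']<.3: continue
        mid=c+a*(t.max()+t.min())/2
        A=mid+.12*a;B=mid-.12*a
        n=np.array([a[1],-a[0]]) # toward +x
        print('score',round(r['score'],2),'L',L.round(3),'mid',mid.round(4),'dir',a.round(3),'A',A.round(4),'B',B.round(4),'| bay A',w2b(A).round(4),'B',w2b(B).round(4),'mid',w2b(mid).round(4),'ang',np.degrees(np.arctan2(a@EX,a@EY)).round(1))
    return im
def snap(name,cam='top',im=None,crop=(140,380,200,520)):
    if im is None: im,_=vision.get_image(cam)
    if cam=='top': r0,r1,c0,c1=crop;im=cv2.resize(im[r0:r1,c0:c1],None,fx=2.5,fy=2.5)
    cv2.imwrite(f'pics/{name}.png',im)
E
python3 - <<'E'
from h import *
batten()
delta(.418,.069,.14)
E
```

```text
score 0.64 L 0.239 mid [ 0.479  -0.0303] dir [-0.065  0.998] A [0.4712 0.0894] B [ 0.4867 -0.1501] | bay A [-0.2045  0.0431] B [-0.1667 -0.1939] mid [-0.1856 -0.0754] ang -9.1
score 0.61 L 0.185 mid [ 0.3226 -0.11  ] dir [-0.936  0.353] A [ 0.2103 -0.0676] B [ 0.4348 -0.1523] | bay A [-0.4496 -0.1375] B [-0.2182 -0.201 ] mid [-0.3339 -0.1692] ang -74.7
clock 0.75 pos [0.2183 0.5857 0.2408] F [-0.1 -0.3 -0.4] yaw 20.4 -> t cm [-36.76 -41.44  10.07] wz None
```

```bash
python3 -m handwheel '[{"tx":-18.4,"ty":-20.7,"tz":3,"claw":0},{"tx":-18.4,"ty":-20.7,"tz":3,"claw":0},{"tx":-18.4,"ty":-20.7,"tz":3,"claw":0},{"tx":-18.4,"ty":-20.7,"tz":3,"claw":0},{"tx":-18.4,"ty":-20.7,"tz":3,"claw":0},{"tx":-18.4,"ty":-20.7,"tz":3,"claw":0},{"tx":-36.8,"ty":-41.4,"tz":10,"claw":0},{"tx":-36.8,"ty":-41.4,"tz":10,"claw":0},{"tx":-36.8,"ty":-41.4,"tz":10,"claw":0},{"tx":-36.8,"ty":-41.4,"tz":10,"claw":0},{"tx":-36.8,"ty":-41.4,"tz":10,"claw":0},{"tx":-36.8,"ty":-41.4,"tz":10,"claw":0}]'; python3 -c "
from h import *
delta(.418,.069,.14)"
```

```text
clock 0.75 pos [0.2183 0.5857 0.2408] F [-0.1 -0.3 -0.4] yaw 20.4 -> t cm [-36.76 -41.44  10.07] wz Noneinvalid input
```

```bash
python3 -m handwheel '[{"tx":-3,"ty":-3,"tz":0.5,"wx":0,"wy":0,"wz":0,"claw":0.1}]'
```

```text
clock: 0.83
position: [0.2306, 0.5541, 0.2361]
ee_rot: [-0.544, -3.091, -0.008]
force: [-0.4, 0.0, 0.1]
width: 0.963
```

```bash
python3 -m handwheel --help
```

```text
invalid input: not JSON, or not a number
```

```bash
python3 -m handwheel '[{"tx":-16,"ty":-19,"tz":3,"wx":0,"wy":0,"wz":0,"claw":0},{"tx":-16,"ty":-19,"tz":3,"wx":0,"wy":0,"wz":0,"claw":0},{"tx":-16,"ty":-19,"tz":3,"wx":0,"wy":0,"wz":0,"claw":0},{"tx":-16,"ty":-19,"tz":3,"wx":0,"wy":0,"wz":0,"claw":0},{"tx":-16,"ty":-19,"tz":3,"wx":0,"wy":0,"wz":0,"claw":0},{"tx":-16,"ty":-19,"tz":3,"wx":0,"wy":0,"wz":0,"claw":0},{"tx":-16,"ty":-19,"tz":3,"wx":0,"wy":0,"wz":0,"claw":0},{"tx":-16,"ty":-19,"tz":3,"wx":0,"wy":0,"wz":0,"claw":0}]'; python3 -c "
from h import *
delta(.418,.069,.14,20.4)"
```

```text
clock: 1.5
position: [0.3199, 0.3119, 0.206]
ee_rot: [0.565, 3.09, -0.0]
force: [0.3, 0.4, 0.2]
width: 0.397
clock 1.5 pos [0.3199 0.3119 0.206 ] F [0.3 0.4 0.2] yaw 20.7 -> t cm [-17.76 -19.25   6.61] wz -0.3
```

```bash
python3 -m handwheel '[{"tx":-17.8,"ty":-19.2,"tz":6.6,"wx":0,"wy":0,"wz":0,"claw":0},{"tx":-17.8,"ty":-19.2,"tz":6.6,"wx":0,"wy":0,"wz":0,"claw":0},{"tx":-17.8,"ty":-19.2,"tz":6.6,"wx":0,"wy":0,"wz":0,"claw":0},{"tx":-17.8,"ty":-19.2,"tz":6.6,"wx":0,"wy":0,"wz":0,"claw":0},{"tx":-17.8,"ty":-19.2,"tz":6.6,"wx":0,"wy":0,"wz":0,"claw":0},{"tx":-17.8,"ty":-19.2,"tz":6.6,"wx":0,"wy":0,"wz":0,"claw":0},{"tx":-17.8,"ty":-19.2,"tz":6.6,"wx":0,"wy":0,"wz":0,"claw":0},{"tx":-17.8,"ty":-19.2,"tz":6.6,"wx":0,"wy":0,"wz":0,"claw":0},{"tx":-17.8,"ty":-19.2,"tz":6.6,"wx":0,"wy":0,"wz":0,"claw":0}]'; python3 -c "
from h import *
delta(.418,.069,.02,20.4)
snap('w1','wrist')
batten()"
```

```text
clock: 2.25
position: [0.4195, 0.0724, 0.1398]
ee_rot: [0.56, 3.091, 0.0]
force: [-0.5, 0.4, -0.1]
width: 0.003
clock 2.25 pos [0.4195 0.0724 0.1398] F [-0.5  0.4 -0.1] yaw 20.5 -> t cm [ 0.02 -0.37 11.98] wz -0.1
score 0.9 L 0.179 mid [ 0.3222 -0.1095] dir [-0.94   0.341] A [ 0.2094 -0.0687] B [ 0.435  -0.1504] | bay A [-0.4505 -0.1387] B [-0.2182 -0.199 ] mid [-0.3343 -0.1688] ang -75.4
score 0.87 L 0.182 mid [ 0.4809 -0.059 ] dir [-0.061  0.998] A [0.4736 0.0608] B [ 0.4883 -0.1787] | bay A [-0.1995  0.0149] B [-0.1625 -0.2223] mid [-0.181  -0.1037] ang -8.9
```

View pics/w1.png

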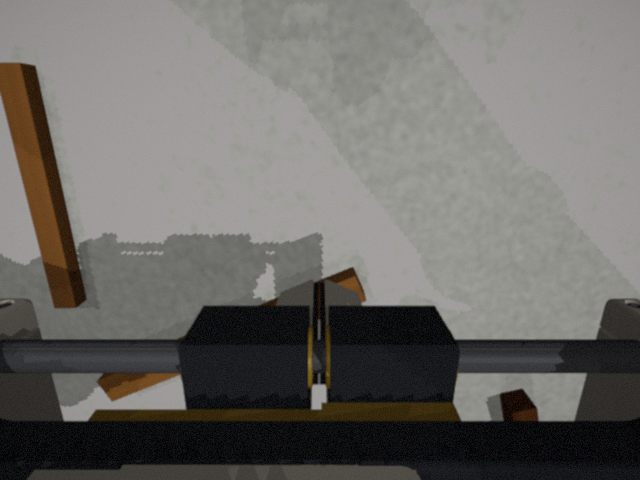

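The closed fingers are poised over bare bench, robot-side of the batten's end A. I'll go down there.

```bash
python3 -m handwheel '[{"tx":0,"ty":-0.4,"tz":4,"wx":0,"wy":0,"wz":0,"claw":0},{"tx":0,"ty":-0.4,"tz":8,"wx":0,"wy":0,"wz":0,"claw":0},{"tx":0,"ty":-0.4,"tz":11,"wx":0,"wy":0,"wz":0,"claw":0},{"tx":0,"ty":-0.4,"tz":12,"wx":0,"wy":0,"wz":0,"claw":0},{"tx":0,"ty":-0.4,"tz":12,"wx":0,"wy":0,"wz":0,"claw":0}]'; python3 -c "
from h import *
delta(.49,.069,.02,20.4)"
```

```text
clock: 2.82
position: [0.4157, 0.0695, 0.0178]
ee_rot: [-0.553, -3.089, 0.002]
force: [-0.4, -0.8, 1.2]
width: 0.001
clock 2.82 pos [0.4157 0.0695 0.0178] F [-0.4 -0.8  1.2] yaw 20.3 -> t cm [-6.99  2.53 -0.25] wz 0.1
```

```bash
python3 -m handwheel '[{"tx":-1,"ty":0.3,"tz":0,"wx":0,"wy":0,"wz":0,"claw":0},{"tx":-2,"ty":0.7,"tz":0,"wx":0,"wy":0,"wz":0,"claw":0},{"tx":-2.7,"ty":1,"tz":0,"wx":0,"wy":0,"wz":0,"claw":0},{"tx":-3.3,"ty":1.2,"tz":0,"wx":0,"wy":0,"wz":0,"claw":0},{"tx":-3.9,"ty":1.4,"tz":0,"wx":0,"wy":0,"wz":0,"claw":0},{"tx":-4.5,"ty":1.6,"tz":0,"wx":0,"wy":0,"wz":0,"claw":0},{"tx":-5.1,"ty":1.8,"tz":0,"wx":0,"wy":0,"wz":0,"claw":0},{"tx":-5.7,"ty":2,"tz":0,"wx":0,"wy":0,"wz":0,"claw":0},{"tx":-6.3,"ty":2.2,"tz":0,"wx":0,"wy":0,"wz":0,"claw":0},{"tx":-7,"ty":2.5,"tz":0,"wx":0,"wy":0,"wz":0,"claw":0}]'; python3 -c "
from h import *
snap('t1',im=batten())
snap('s1','scene')
delta(.53,.06,.02,20.4)"
```

```text
clock: 3.65
position: [0.492, 0.067, 0.0198]
ee_rot: [-0.558, -3.091, 0.0]
force: [0.3, -0.6, -1.0]
width: 0.007
score 0.89 L 0.182 mid [ 0.3216 -0.1092] dir [-0.937  0.35 ] A [ 0.2092 -0.0672] B [ 0.4341 -0.1511] | bay A [-0.4508 -0.1372] B [-0.2191 -0.1998] mid [-0.3349 -0.1685] ang -74.9
score 0.72 L 0.159 mid [ 0.4856 -0.0724] dir [0.194 0.981] A [0.5089 0.0453] B [ 0.4623 -0.1901] | bay A [-0.1629  0.0028] B [-0.1873 -0.236 ] mid [-0.1751 -0.1166] ang 5.9
clock 3.8 pos [0.4924 0.0672 0.0198] F [ 0.4 -0.7 -0. ] yaw 20.5 -> t cm [-3.77  0.64 -0.02] wz -0.1
```

View pics/t1.png

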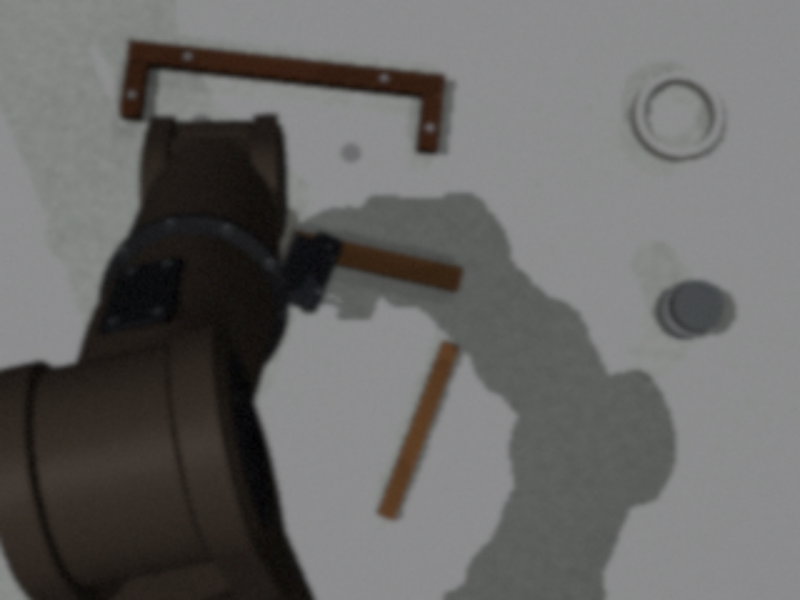

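View pics/s1.png

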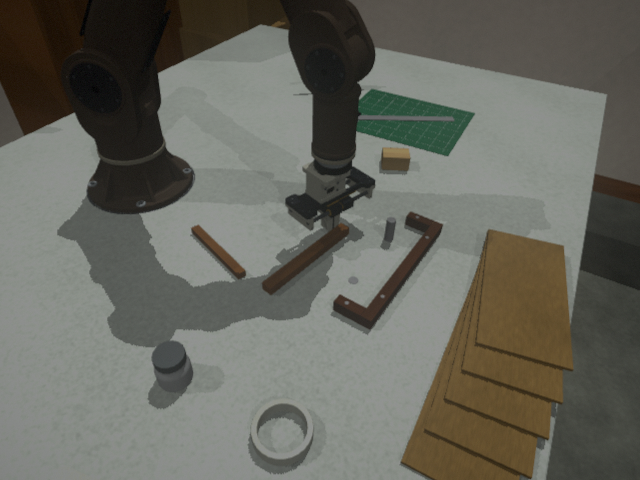

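```bash
cat >> h.py <<'E'
def batB(show=None):
    "batten from its visible B end"
    im,_=vision.get_image('top')
    for r in nets.cut_out('batten','top'):
        P,q=rectz('top',r['region'],.02)
        c=P.mean(0);w,V=np.linalg.eigh(np.cov(P.T));a=V[:,1]*np.sign(V[1,1]);t=(P-c)@a
        if r['score']<.3 or c[0]<.36: continue
        for nm,B in(('Bfix',c+a*t.min()),('Afix',c+a*(t.max()-.24))):
            A=B+.24*a
            print(nm,round(r['score'],2),'L',(t.max()-t.min()).round(3),'wA',A.round(4),'wB',B.round(4),'bay A',w2b(A).round(4),'B',w2b(B).round(4),'wdir',np.degrees(np.arctan2(a[0],a[1])).round(1),'bayang',np.degrees(np.arctan2(a@EX,a@EY)).round(1))
    if show: snap(show,im=im)
E
python3 -c "
from h import *
delta(.475,.07,.02);delta(.475,.045,.02);delta(.57,.036,.02)"
```

```text
clock 3.8 pos [0.4924 0.0672 0.0198] F [ 0.4 -0.7 -0. ] yaw 20.5 -> t cm [ 1.73 -0.35 -0.02] wz None
clock 3.8 pos [0.4924 0.0672 0.0198] F [ 0.4 -0.7 -0. ] yaw 20.5 -> t cm [ 0.86 -2.69 -0.02] wz None
clock 3.8 pos [0.4924 0.0672 0.0198] F [ 0.4 -0.7 -0. ] yaw 20.5 -> t cm [-8.36 -0.21 -0.02] wz None
```

```bash
python3 -m handwheel '[{"tx":1.7,"ty":-0.4,"tz":0,"wx":0,"wy":0,"wz":0,"claw":0},{"tx":0.9,"ty":-2.7,"tz":0,"wx":0,"wy":0,"wz":0,"claw":0},{"tx":0,"ty":-2.4,"tz":0,"wx":0,"wy":0,"wz":0,"claw":0},{"tx":-1,"ty":-2.2,"tz":0,"wx":0,"wy":0,"wz":0,"claw":0},{"tx":-2,"ty":-1.9,"tz":0,"wx":0,"wy":0,"wz":0,"claw":0},{"tx":-3,"ty":-1.7,"tz":0,"wx":0,"wy":0,"wz":0,"claw":0},{"tx":-4,"ty":-1.4,"tz":0,"wx":0,"wy":0,"wz":0,"claw":0},{"tx":-5,"ty":-1.1,"tz":0,"wx":0,"wy":0,"wz":0,"claw":0},{"tx":-6,"ty":-0.9,"tz":0,"wx":0,"wy":0,"wz":0,"claw":0},{"tx":-7,"ty":-0.6,"tz":0,"wx":0,"wy":0,"wz":0,"claw":0},{"tx":-7.7,"ty":-0.4,"tz":0,"wx":0,"wy":0,"wz":0,"claw":0},{"tx":-8.4,"ty":-0.2,"tz":0,"wx":0,"wy":0,"wz":0,"claw":0}]'; python3 -c "
from h import *
batB('t2')
snap('s2','scene')
delta(.57,.036,.02)"
```

```text
clock: 4.8
position: [0.5706, 0.0361, 0.0197]
ee_rot: [-0.557, -3.092, -0.0]
force: [-0.4, -0.7, -0.2]
width: 0.007
Bfix 0.9 L 0.104 wA [0.6234 0.0566] wB [ 0.4655 -0.1241] bay A [-0.05    0.0246] B [-0.1903 -0.17  ] wdir 41.1 bayang 35.8
Afix 0.9 L 0.104 wA [ 0.5339 -0.0458] wB [ 0.376  -0.2265] bay A [-0.1294 -0.0856] B [-0.2698 -0.2803] wdir 41.1 bayang 35.8
clock 4.95 pos [0.5702 0.036  0.0198] F [-0.5 -0.2  0.2] yaw 20.4 -> t cm [ 0.02 -0.01 -0.02] wz None
```

View pics/t2.png

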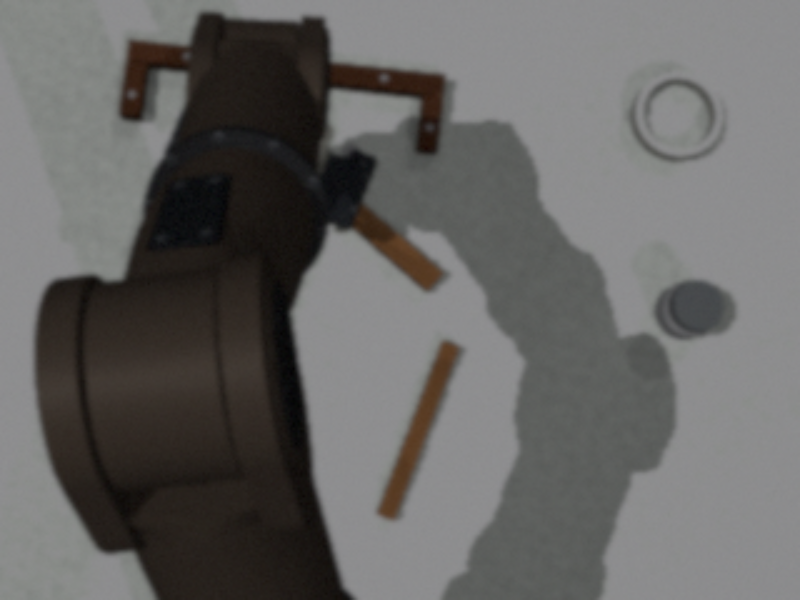

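View pics/s2.png

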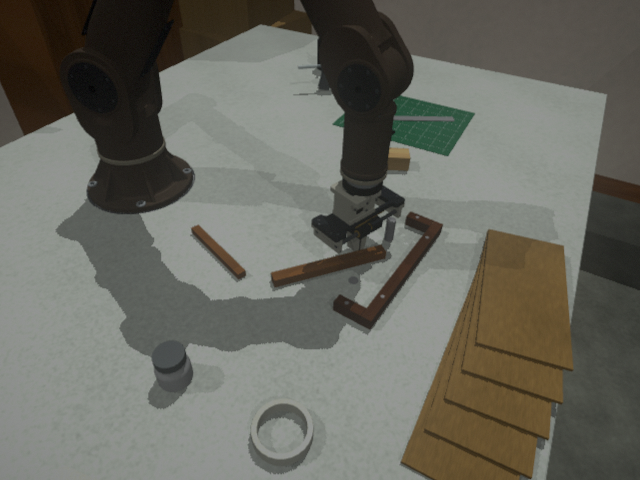

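The scene view shows the batten angled, with end A (388,252) just inside the bay mouth and beside the post (390,230). Next I back off, lift, and go around to end B.

```bash
python3 -c "
from h import *
delta(.55,.05,.02);delta(.545,.05,.12);delta(.432,-.162,.1,-48.9)
s=sensors.observe();print(s['joints'].round(2))"
```

```text
clock 4.95 pos [0.5702 0.036  0.0198] F [-0.5 -0.2  0.2] yaw 20.4 -> t cm [ 2.38  0.6  -0.02] wz None
clock 4.95 pos [0.5702 0.036  0.0198] F [-0.5 -0.2  0.2] yaw 20.4 -> t cm [  2.85   0.43 -10.02] wz None
clock 4.95 pos [0.5702 0.036  0.0198] F [-0.5 -0.2  0.2] yaw 20.4 -> t cm [  6.03 -23.38  -8.03] wz -69.3
[-0.29  0.62  0.19  1.92 -0.2   0.61  1.24]
```

```bash
python3 -m handwheel '[{"tx":2.4,"ty":0.6,"tz":0,"wx":0,"wy":0,"wz":0,"claw":0},{"tx":2.8,"ty":0.5,"tz":-4,"wx":0,"wy":0,"wz":0,"claw":0},{"tx":2.8,"ty":0.5,"tz":-8,"wx":0,"wy":0,"wz":-7,"claw":0},{"tx":3,"ty":-2,"tz":-10,"wx":0,"wy":0,"wz":-14,"claw":0},{"tx":3.5,"ty":-5,"tz":-10,"wx":0,"wy":0,"wz":-21,"claw":0},{"tx":4,"ty":-8,"tz":-10,"wx":0,"wy":0,"wz":-28,"claw":0},{"tx":4.4,"ty":-11,"tz":-10,"wx":0,"wy":0,"wz":-35,"claw":0},{"tx":4.8,"ty":-14,"tz":-10,"wx":0,"wy":0,"wz":-42,"claw":0},{"tx":5.2,"ty":-17,"tz":-10,"wx":0,"wy":0,"wz":-49,"claw":0},{"tx":5.6,"ty":-20,"tz":-10,"wx":0,"wy":0,"wz":-56,"claw":0},{"tx":6,"ty":-23.4,"tz":-8,"wx":0,"wy":0,"wz":-63,"claw":0},{"tx":6,"ty":-23.4,"tz":-8,"wx":0,"wy":0,"wz":-69.3,"claw":0}]'; python3 -c "
from h import *
batB('t3');snap('s3','scene')
delta(.432,-.162,.02,-48.9)
s=sensors.observe();print(s['joints'].round(2))"
```

```text
clock: 5.95
position: [0.4265, -0.1677, 0.098]
ee_rot: [1.296, -2.857, -0.001]
force: [-1.5, -0.1, -0.9]
width: 0.003
Bfix 0.72 L 0.239 wA [0.6239 0.0588] wB [ 0.467  -0.1228] bay A [-0.0497  0.0269] B [-0.1889 -0.1685] wdir 40.8 bayang 35.5
Afix 0.72 L 0.239 wA [0.6231 0.0579] wB [ 0.4662 -0.1237] bay A [-0.0504  0.0259] B [-0.1896 -0.1695] wdir 40.8 bayang 35.5
clock 6.1 pos [ 0.4312 -0.1624  0.0998] F [ 0.1 -0.3  0.3] yaw -48.6 -> t cm [-0.08 -0.04  7.98] wz -0.3
[ 0.27  0.36 -0.03  2.12  0.02  0.66  2.65]
```

View pics/t3.png

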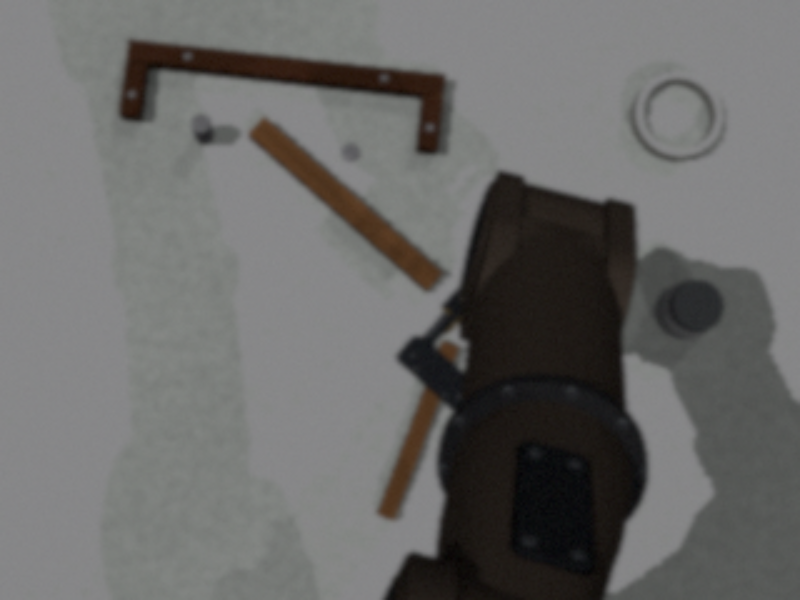

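View pics/s3.png

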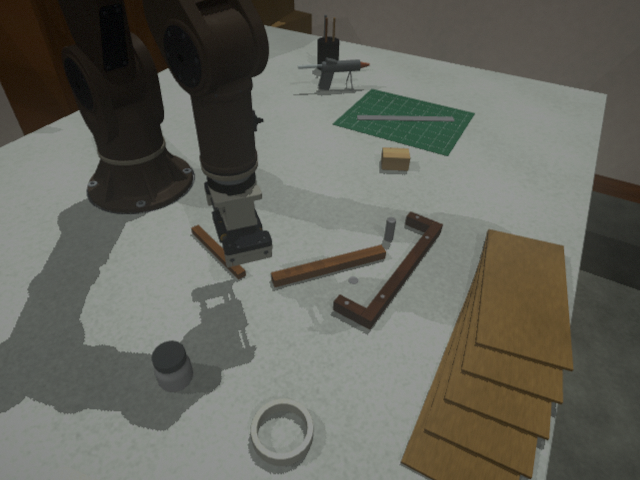

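```bash
python3 -m handwheel '[{"tx":-0.1,"ty":0,"tz":4,"wx":0,"wy":0,"wz":0,"claw":0},{"tx":-0.1,"ty":0,"tz":7,"wx":0,"wy":0,"wz":0,"claw":0},{"tx":-0.1,"ty":0,"tz":8,"wx":0,"wy":0,"wz":0,"claw":0},{"tx":-2,"ty":0,"tz":8,"wx":0,"wy":0,"wz":0,"claw":0},{"tx":-3.5,"ty":0,"tz":8,"wx":0,"wy":0,"wz":0,"claw":0},{"tx":-4.5,"ty":0,"tz":8,"wx":0,"wy":0,"wz":0,"claw":0},{"tx":-5.5,"ty":0,"tz":8,"wx":0,"wy":0,"wz":0,"claw":0},{"tx":-6.5,"ty":0,"tz":8,"wx":0,"wy":0,"wz":0,"claw":0},{"tx":-7.4,"ty":0,"tz":8,"wx":0,"wy":0,"wz":0,"claw":0},{"tx":-8.3,"ty":0,"tz":8,"wx":0,"wy":0,"wz":0,"claw":0}]'; python3 -c "
from h import *
batB('t4');snap('s4','scene')
delta(.432,-.162,.02,-48.9)
s=sensors.observe();print(s['joints'].round(2))"
```

```text
clock: 6.93
position: [0.4868, -0.0993, 0.0201]
ee_rot: [-1.298, 2.861, -0.0]
force: [-1.7, -0.9, 1.1]
width: 0.004
Bfix 0.59 L 0.201 wA [0.681  0.1191] wB [ 0.5218 -0.0606] bay A [0.0016 0.0922] B [-0.1402 -0.1015] wdir 41.5 bayang 36.2
Afix 0.59 L 0.201 wA [0.6551 0.0899] wB [ 0.496  -0.0897] bay A [-0.0214  0.0608] B [-0.1632 -0.1329] wdir 41.5 bayang 36.2
clock 7.08 pos [ 0.4869 -0.0992  0.02  ] F [-1.1 -0.4 -0.3] yaw -48.9 -> t cm [ 8.34  0.01 -0.01] wz -0.0
[ 0.1   0.54 -0.01  2.09  0.02  0.51  2.5 ]
```

View pics/t4.png

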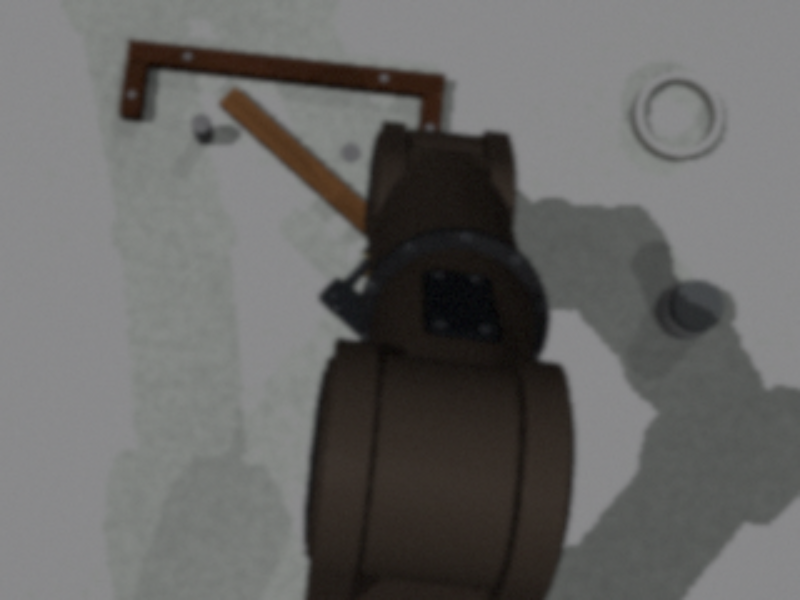

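End A is at top-crop (232,97), between the back rail and the post (204,128), with room on both sides. I'll keep pushing along the axis so that A slides along the back rail behind the post.

```bash
python3 -m handwheel '[{"tx":-0.6,"ty":0,"tz":0,"wx":0,"wy":0,"wz":0,"claw":0},{"tx":-1.2,"ty":0,"tz":0,"wx":0,"wy":0,"wz":0,"claw":0},{"tx":-1.6,"ty":0,"tz":0,"wx":0,"wy":0,"wz":0,"claw":0},{"tx":-2,"ty":0,"tz":0,"wx":0,"wy":0,"wz":0,"claw":0},{"tx":-2.4,"ty":0,"tz":0,"wx":0,"wy":0,"wz":0,"claw":0},{"tx":-2.8,"ty":0,"tz":0,"wx":0,"wy":0,"wz":0,"claw":0}]'; python3 -c "
from h import *
batB('t5')
delta(.432,-.162,.02,-48.9)"
```

```text
clock: 7.58
position: [0.5048, -0.0787, 0.0198]
ee_rot: [1.298, -2.86, -0.0]
force: [-1.1, -0.9, 1.5]
width: 0.002
Bfix 0.9 L 0.189 wA [0.7029 0.1497] wB [ 0.5454 -0.0314] bay A [0.0206 0.1247] B [-0.1194 -0.0702] wdir 41.0 bayang 35.7
Afix 0.9 L 0.189 wA [0.6697 0.1115] wB [ 0.5121 -0.0696] bay A [-0.009   0.0836] B [-0.1489 -0.1113] wdir 41.0 bayang 35.7
clock 7.68 pos [ 0.5054 -0.078   0.0199] F [ 0.1 -0.5 -1.1] yaw -48.9 -> t cm [ 1.115e+01  1.000e-02 -2.000e-02] wz -0.0
```

View pics/t5.png

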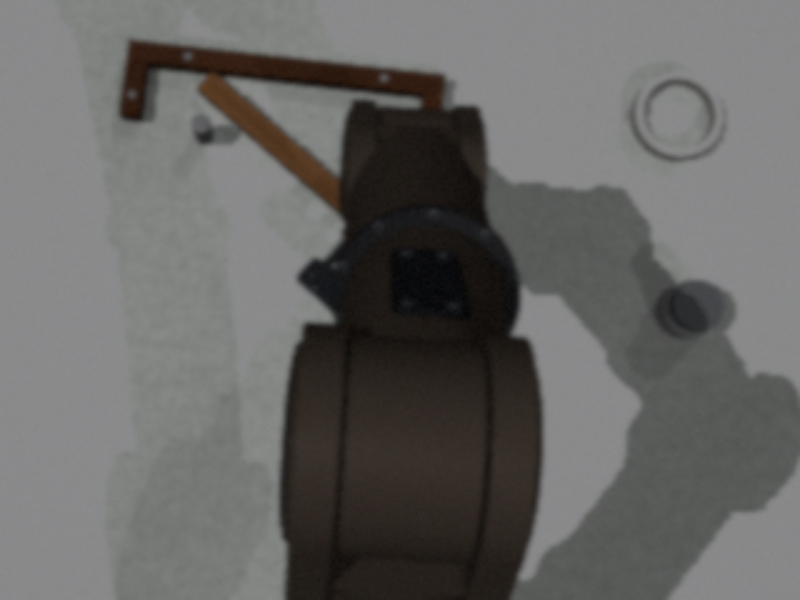

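```bash
python3 -m handwheel '[{"tx":-0.4,"ty":0,"tz":0,"wx":0,"wy":0,"wz":0,"claw":0},{"tx":-0.8,"ty":0,"tz":0,"wx":0,"wy":0,"wz":0,"claw":0},{"tx":-1.2,"ty":0,"tz":0,"wx":0,"wy":0,"wz":0,"claw":0},{"tx":-1.6,"ty":0,"tz":0,"wx":0,"wy":0,"wz":0,"claw":0},{"tx":-2,"ty":0,"tz":0,"wx":0,"wy":0,"wz":0,"claw":0},{"tx":-2.4,"ty":0,"tz":0,"wx":0,"wy":0,"wz":0,"claw":0}]'; python3 -c "
from h import *
batB('t6')
delta(.432,-.162,.02,-48.9)"
```

```text
clock: 8.18
position: [0.5209, -0.0602, 0.0198]
ee_rot: [-1.299, 2.86, 0.0]
force: [-0.4, -0.3, -0.1]
width: 0.004
Bfix 0.63 L 0.095 wA [ 0.4876 -0.2527] wB [ 0.6789 -0.3977] bay A [-0.1563 -0.2959] B [ 0.0477 -0.4225] wdir -52.8 bayang -58.2
Afix 0.63 L 0.095 wA [ 0.6028 -0.34  ] wB [ 0.794 -0.485] bay A [-0.0334 -0.3721] B [ 0.1705 -0.4987] wdir -52.8 bayang -58.2
Bfix 0.6 L 0.183 wA [0.7056 0.1875] wB [ 0.5635 -0.0058] bay A [0.0197 0.1627] B [-0.1038 -0.0431] wdir 36.3 bayang 31.0
Afix 0.6 L 0.183 wA [0.672  0.1418] wB [ 0.5298 -0.0516] bay A [-0.0095  0.114 ] B [-0.133  -0.0918] wdir 36.3 bayang 31.0
clock 8.28 pos [ 0.5213 -0.0597  0.0199] F [0.6 0.8 0.3] yaw -48.9 -> t cm [ 1.358e+01  1.000e-02 -2.000e-02] wz 0.0
```

View pics/t6.png

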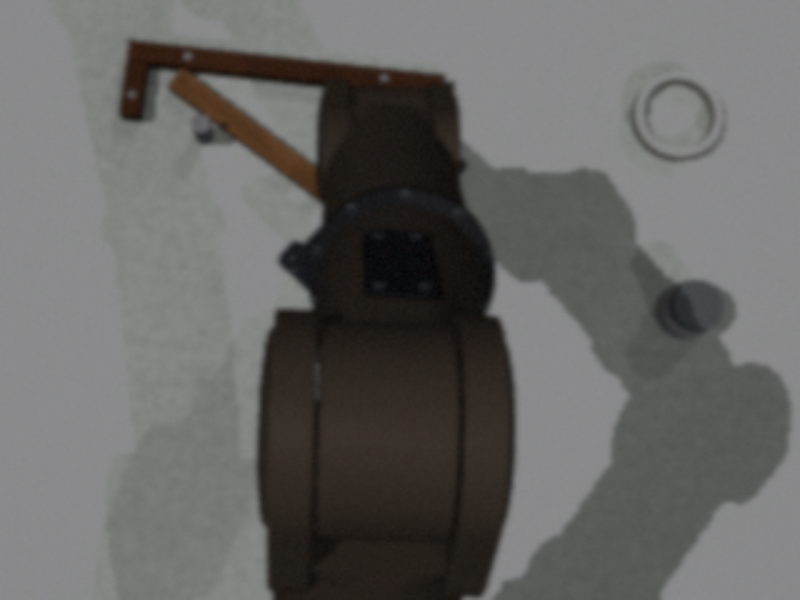

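```bash
python3 -c "
from h import *
delta(.500,-.009,.08,20)"
```

```text
clock 8.28 pos [ 0.5213 -0.0597  0.0199] F [0.6 0.8 0.3] yaw -48.9 -> t cm [-2.42  4.94 -6.01] wz 68.9
```

```bash
python3 -m handwheel '[{"tx":2,"ty":0,"tz":0,"wx":0,"wy":0,"wz":0,"claw":0},{"tx":2,"ty":0,"tz":-3.5,"wx":0,"wy":0,"wz":0,"claw":0},{"tx":2,"ty":1,"tz":-6,"wx":0,"wy":0,"wz":7,"claw":0},{"tx":1,"ty":2,"tz":-6,"wx":0,"wy":0,"wz":14,"claw":0},{"tx":0,"ty":3,"tz":-6,"wx":0,"wy":0,"wz":21,"claw":0},{"tx":-1,"ty":4,"tz":-6,"wx":0,"wy":0,"wz":28,"claw":0},{"tx":-2.4,"ty":4.9,"tz":-6,"wx":0,"wy":0,"wz":35,"claw":0},{"tx":-2.4,"ty":4.9,"tz":-6,"wx":0,"wy":0,"wz":42,"claw":0},{"tx":-2.4,"ty":4.9,"tz":-6,"wx":0,"wy":0,"wz":49,"claw":0},{"tx":-2.4,"ty":4.9,"tz":-6,"wx":0,"wy":0,"wz":56,"claw":0},{"tx":-2.4,"ty":4.9,"tz":-6,"wx":0,"wy":0,"wz":63,"claw":0},{"tx":-2.4,"ty":4.9,"tz":-6,"wx":0,"wy":0,"wz":69,"claw":0}]'; python3 -c "
from h import *
batB('t7');snap('s7','scene')
t=b2w(-.09,-.06);delta(*t,.02,20)
delta(.5,-.009,.02,20)"
```

```text
clock: 9.28
position: [0.4996, -0.0101, 0.0799]
ee_rot: [0.559, 3.091, 0.0]
force: [-0.2, 0.6, -0.6]
width: 0.004
Bfix 0.87 L 0.1 wA [0.7565 0.2556] wB [0.6121 0.0639] bay A [0.0641 0.2352] B [-0.0619  0.0309] wdir 37.0 bayang 31.7
Afix 0.87 L 0.1 wA [0.672  0.1434] wB [ 0.5275 -0.0482] bay A [-0.0097  0.1156] B [-0.1356 -0.0887] wdir 37.0 bayang 31.7
clock 9.43 pos [ 0.4995 -0.0101  0.0799] F [-0.2  0.7  0.4] yaw 20.0 -> t cm [-7.62  1.3   5.99] wz 0.0
clock 9.43 pos [ 0.4995 -0.0101  0.0799] F [-0.2  0.7  0.4] yaw 20.0 -> t cm [-0.01  0.12  5.99] wz 0.0
```

View pics/t7.png

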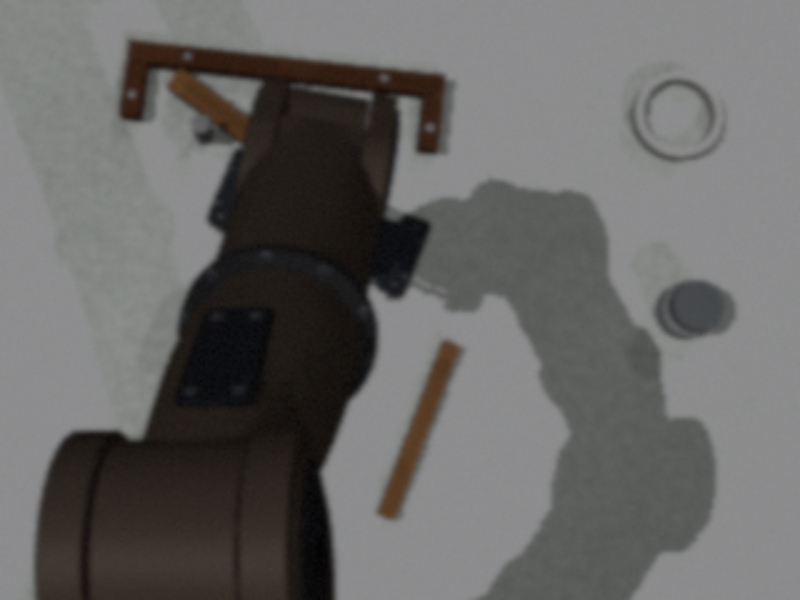

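View pics/s7.png

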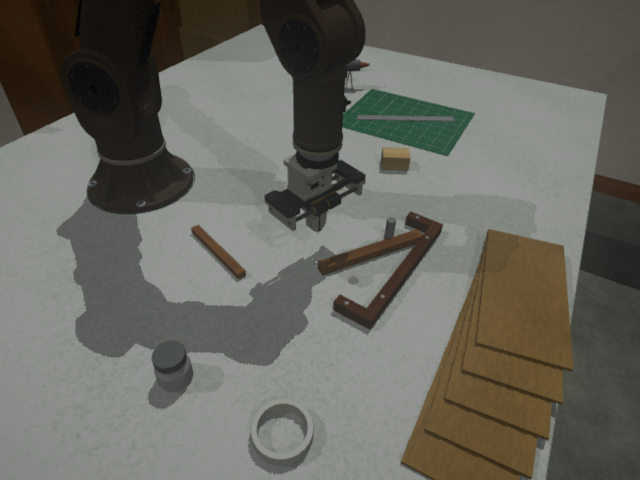

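The scene view shows end A in the corner behind the post at (432,235), and end B outside at (322,267). I'll go down on the robot side near B and push it in.

```bash
python3 -m handwheel '[{"tx":0,"ty":0,"tz":3.5,"wx":0,"wy":0,"wz":0,"claw":0},{"tx":0,"ty":0,"tz":6,"wx":0,"wy":0,"wz":0,"claw":0},{"tx":0,"ty":0,"tz":6,"wx":0,"wy":0,"wz":0,"claw":0},{"tx":-1,"ty":0.2,"tz":6,"wx":0,"wy":0,"wz":0,"claw":0},{"tx":-2,"ty":0.3,"tz":6,"wx":0,"wy":0,"wz":0,"claw":0},{"tx":-2.8,"ty":0.5,"tz":6,"wx":0,"wy":0,"wz":0,"claw":0},{"tx":-3.6,"ty":0.6,"tz":6,"wx":0,"wy":0,"wz":0,"claw":0},{"tx":-4.4,"ty":0.8,"tz":6,"wx":0,"wy":0,"wz":0,"claw":0},{"tx":-5.2,"ty":0.9,"tz":6,"wx":0,"wy":0,"wz":0,"claw":0},{"tx":-6,"ty":1,"tz":6,"wx":0,"wy":0,"wz":0,"claw":0},{"tx":-6.8,"ty":1.2,"tz":6,"wx":0,"wy":0,"wz":0,"claw":0},{"tx":-7.6,"ty":1.3,"tz":6,"wx":0,"wy":0,"wz":0,"claw":0}]'; python3 -c "
from h import *
batB('t8');snap('s8','scene')
t=b2w(-.06,-.08);delta(*t,.02,20)
t=b2w(-.04,-.08);delta(*t,.02,20)"
```

```text
clock: 10.43
position: [0.5761, -0.0243, 0.0199]
ee_rot: [-0.549, -3.093, -0.0]
force: [-0.1, 0.4, 0.5]
width: 0.005
Bfix 0.84 L 0.093 wA [0.7191 0.2943] wB [0.6314 0.0709] bay A [0.0232 0.2702] B [-0.0433  0.0396] wdir 21.4 bayang 16.1
Afix 0.84 L 0.093 wA [0.6654 0.1576] wB [ 0.5778 -0.0659] bay A [-0.0175  0.1291] B [-0.0839 -0.1015] wdir 21.4 bayang 16.1
clock 10.58 pos [ 0.576  -0.0245  0.0198] F [-0.7 -0.1  0.2] yaw 20.2 -> t cm [-3.36 -1.13 -0.02] wz -0.2
clock 10.58 pos [ 0.576  -0.0245  0.0198] F [-0.7 -0.1  0.2] yaw 20.2 -> t cm [-5.29 -0.62 -0.02] wz -0.2
```

View pics/t8.png

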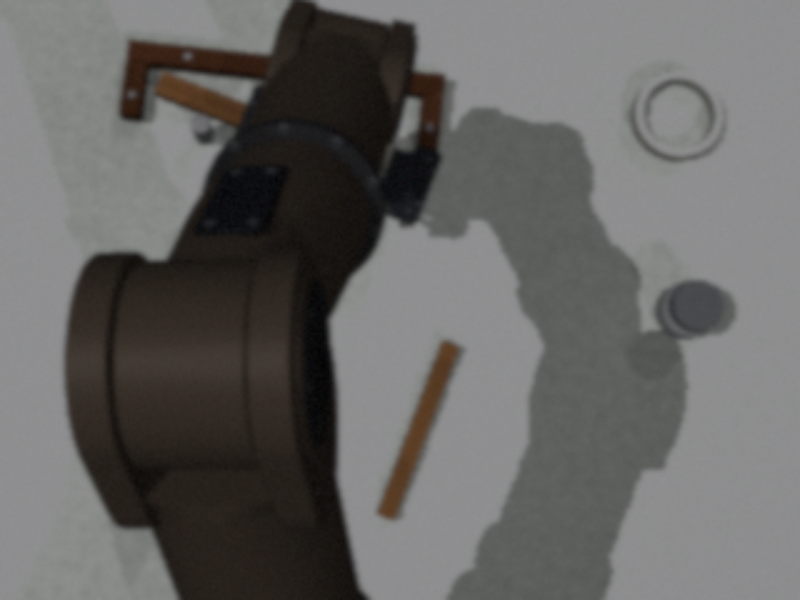

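View pics/s8.png

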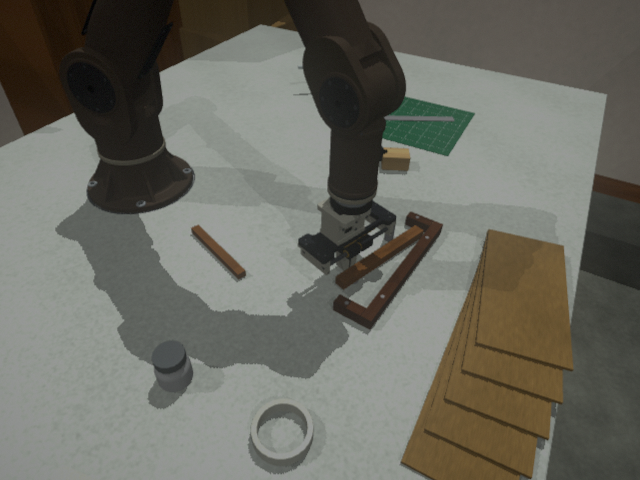

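```bash
python3 -m handwheel '[{"tx":-0.8,"ty":-0.3,"tz":0,"wx":0,"wy":0,"wz":0,"claw":0},{"tx":-1.6,"ty":-0.6,"tz":0,"wx":0,"wy":0,"wz":0,"claw":0},{"tx":-2.2,"ty":-0.8,"tz":0,"wx":0,"wy":0,"wz":-2,"claw":0},{"tx":-2.8,"ty":-1,"tz":0,"wx":0,"wy":0,"wz":-4,"claw":0},{"tx":-3.4,"ty":-1.1,"tz":0,"wx":0,"wy":0,"wz":-6,"claw":0},{"tx":-3.9,"ty":-1,"tz":0,"wx":0,"wy":0,"wz":-8,"claw":0},{"tx":-4.3,"ty":-0.9,"tz":0,"wx":0,"wy":0,"wz":-10,"claw":0},{"tx":-4.6,"ty":-0.8,"tz":0,"wx":0,"wy":0,"wz":-12,"claw":0},{"tx":-4.9,"ty":-0.7,"tz":0,"wx":0,"wy":0,"wz":-14,"claw":0},{"tx":-5.1,"ty":-0.6,"tz":0,"wx":0,"wy":0,"wz":-14.5,"claw":0}]'; python3 -c "
from h import *
batB('t9');snap('s9','scene')
t=b2w(-.034,-.08);delta(*t,.02,5.4);print(w2b(sensors.observe()['position']))"
```

```text
clock: 11.42
position: [0.6216, -0.0486, 0.0199]
ee_rot: [0.154, 3.138, -0.001]
force: [-0.3, -1.0, -0.0]
width: 0.006
Bfix 0.84 L 0.102 wA [0.6628 0.2917] wB [0.6476 0.0522] bay A [-0.0326  0.2624] B [-0.0254  0.0225] wdir 3.6 bayang -1.7
Afix 0.84 L 0.102 wA [0.6541 0.1538] wB [ 0.6389 -0.0857] bay A [-0.0284  0.1243] B [-0.0212 -0.1156] wdir 3.6 bayang -1.7
clock 11.57 pos [ 0.6213 -0.0479  0.0198] F [ 0.2 -0.2 -0.3] yaw 5.7 -> t cm [-0.82 -0.04 -0.02] wz -0.3
[-0.04222725 -0.0795773 ]
```

View pics/t9.png

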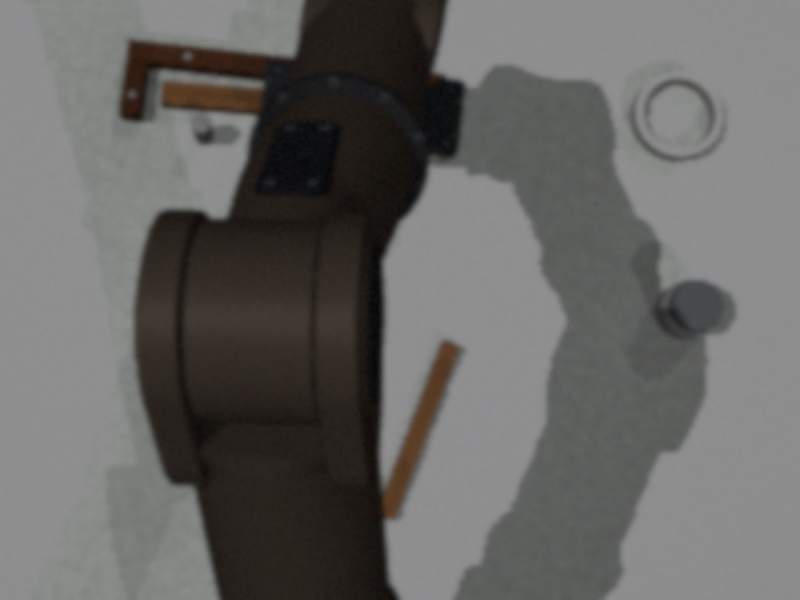

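View pics/s9.png

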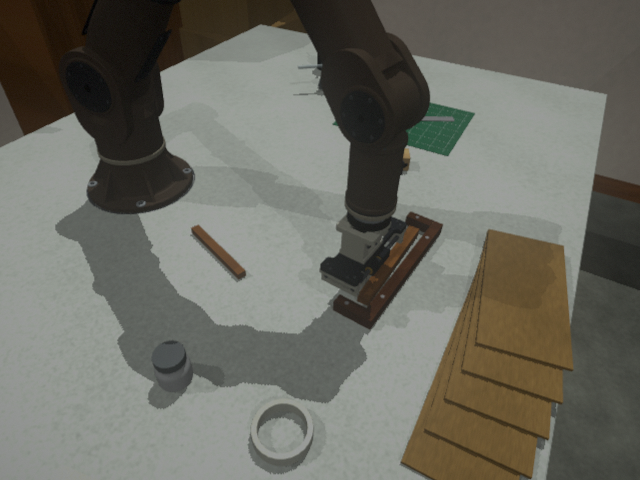

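```bash
python3 -m handwheel '[{"tx":-0.3,"ty":0,"tz":0,"wx":0,"wy":0,"wz":0,"claw":0},{"tx":-0.6,"ty":0,"tz":0,"wx":0,"wy":0,"wz":0,"claw":0},{"tx":-0.8,"ty":0,"tz":0,"wx":0,"wy":0,"wz":0,"claw":0},{"tx":-0.8,"ty":0,"tz":0,"wx":0,"wy":0,"wz":0,"claw":0}]'; python3 -c "
from h import *
print(w2b(sensors.observe()['position']))
for p in ((-.055,-.08),(-.055,.033),(-.034,.033)): t=b2w(*p);delta(*t,.02,5.4)"
```

```text
clock: 11.9
position: [0.6292, -0.048, 0.0198]
ee_rot: [-0.155, -3.137, -0.0]
force: [-1.6, 1.1, -0.3]
width: 0.006
[-0.03441579 -0.0789052 ]
clock 11.9 pos [ 0.6292 -0.048   0.0198] F [-1.6  1.1 -0.3] yaw 5.6 -> t cm [ 2.06 -0.12 -0.02] wz -0.2
clock 11.9 pos [ 0.6292 -0.048   0.0198] F [-1.6  1.1 -0.3] yaw 5.6 -> t cm [ 2.12 11.18 -0.02] wz -0.2
clock 11.9 pos [ 0.6292 -0.048   0.0198] F [-1.6  1.1 -0.3] yaw 5.6 -> t cm [ 0.02 11.19 -0.02] wz -0.2
```

```bash
python3 -m handwheel '[{"tx":2.8,"ty":0,"tz":0,"wx":0,"wy":0,"wz":0,"claw":0},{"tx":2.8,"ty":3.7,"tz":0,"wx":0,"wy":0,"wz":0,"claw":0},{"tx":2.8,"ty":7.4,"tz":0,"wx":0,"wy":0,"wz":0,"claw":0},{"tx":2.8,"ty":10.5,"tz":0,"wx":0,"wy":0,"wz":0,"claw":0},{"tx":2.8,"ty":11.2,"tz":0,"wx":0,"wy":0,"wz":0,"claw":0},{"tx":2.2,"ty":11.2,"tz":0,"wx":0,"wy":0,"wz":0,"claw":0},{"tx":1.7,"ty":11.2,"tz":0,"wx":0,"wy":0,"wz":0,"claw":0},{"tx":1.2,"ty":11.2,"tz":0,"wx":0,"wy":0,"wz":0,"claw":0},{"tx":0.7,"ty":11.2,"tz":0,"wx":0,"wy":0,"wz":0,"claw":0},{"tx":0.3,"ty":11.2,"tz":0,"wx":0,"wy":0,"wz":0,"claw":0},{"tx":0,"ty":11.2,"tz":0,"wx":0,"wy":0,"wz":0,"claw":0},{"tx":0,"ty":11.2,"tz":0,"wx":0,"wy":0,"wz":0,"claw":0}]'; python3 -c "
from h import *
print(w2b(sensors.observe()['position']))
snap('s10','scene');batB('t10')"
```

```text
clock: 12.9
position: [0.6408, 0.0622, 0.0198]
ee_rot: [0.157, 3.137, -0.0]
force: [-0.5, -0.2, -0.9]
width: 0.005
[-0.03311856  0.0318649 ]
```

View pics/t10.png

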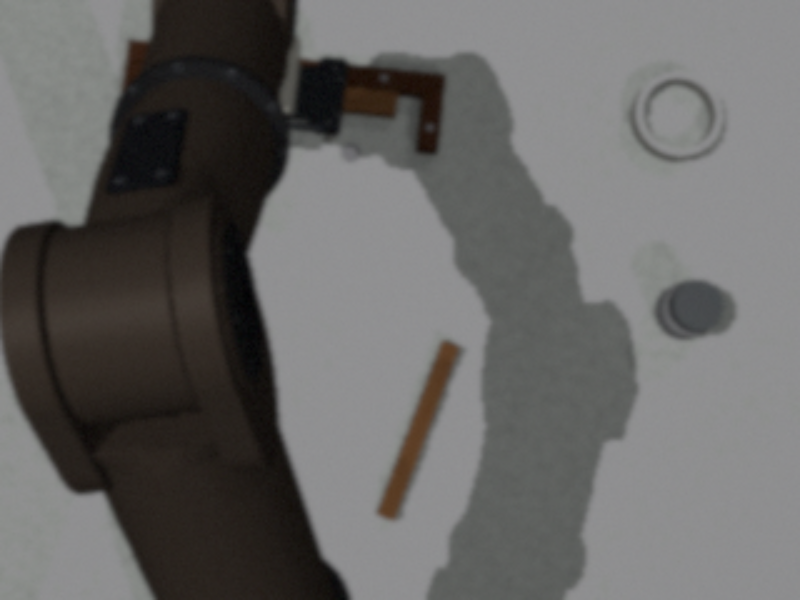

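Next I back off and clear the view to check.

```bash
python3 -m handwheel '[{"tx":1.5,"ty":-0.2,"tz":0,"wx":0,"wy":0,"wz":0,"claw":0},{"tx":2.2,"ty":-0.4,"tz":-2,"wx":0,"wy":0,"wz":0,"claw":0},{"tx":3,"ty":-0.4,"tz":-6,"wx":0,"wy":0,"wz":0,"claw":0},{"tx":6,"ty":0,"tz":-9,"wx":0,"wy":0,"wz":0,"claw":0},{"tx":10,"ty":1,"tz":-9,"wx":0,"wy":0,"wz":0,"claw":0},{"tx":14,"ty":2,"tz":-9,"wx":0,"wy":0,"wz":0,"claw":0},{"tx":18,"ty":4,"tz":-9,"wx":0,"wy":0,"wz":0,"claw":0},{"tx":20,"ty":7,"tz":-9,"wx":0,"wy":0,"wz":0,"claw":0},{"tx":20,"ty":11,"tz":-9,"wx":0,"wy":0,"wz":0,"claw":0},{"tx":20,"ty":15,"tz":-9,"wx":0,"wy":0,"wz":0,"claw":0},{"tx":20,"ty":15,"tz":-9,"wx":0,"wy":0,"wz":0,"claw":0}]'
cat > chk.py <<'E'
import sys
from h import *
im,_=vision.get_image('top')
cv2.imwrite(f'pics/{sys.argv[1]}.png',cv2.resize(im[145:215,235:395],None,fx=5,fy=5,interpolation=cv2.INTER_CUBIC))
batB();snap(sys.argv[1]+'s','scene')
s=sensors.observe();print(s['position'])
E
python3 chk.py c1
```

```text
clock: 13.97
position: [0.4554, 0.2414, 0.1105]
ee_rot: [0.14, 3.137, 0.009]
force: [0.7, 1.1, -0.4]
width: 0.006
Bfix 0.98 L 0.238 wA [0.669  0.1555] wB [ 0.6466 -0.0835] bay A [-0.0137  0.1274] B [-0.0137 -0.1126] wdir 5.4 bayang 0.0
Afix 0.98 L 0.238 wA [0.6688 0.1537] wB [ 0.6465 -0.0852] bay A [-0.0137  0.1256] B [-0.0137 -0.1144] wdir 5.4 bayang 0.0
[0.45559086 0.23117618 0.10974303]
```

View pics/c1.png

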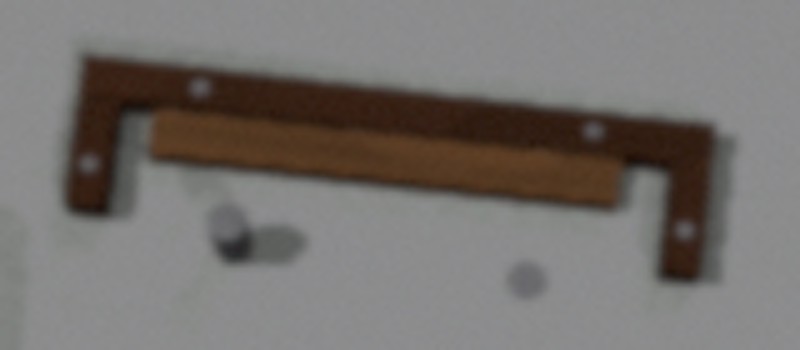

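View pics/c1s.png

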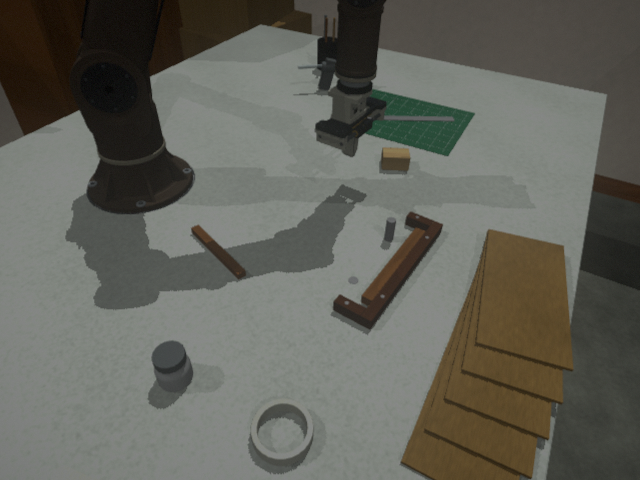

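Seen from above, the batten lies flush on the back rail with no gap at either end: top face (150–620, 110–208), crop pixels. It is clear of both side rails and behind the post. The bystanders stand where they were and the arm touches nothing.

```bash
python3 -c "
from cell import arm
print(arm.sign_off())"
```

```text
the job is handed in; nothing more can be done
None
```

The 240 mm batten is in its bay, flat on the bench behind the post and against the back rail along its whole length. I handed the job in at about 14 s of the 67 s allowed; the hand-in gives no verdict.

I used only the closed fingertips. They swung end A toward the bay mouth, pushed end B along the batten's axis so that A slid in behind the post, then pushed B in. A last light push near A made it flush.

**Batten position:** In the last top view both end points lie at bay x ≈ -14 mm (allowed -20 to 0; exactly flush is -12). The batten's centre is at bay y ≈ +6 mm and its angle to the rail is 0.0°. No gap shows at either end.

**Bystanders and arm:** I judged the tape roll, jar and block by eye in the pictures and saw no change; I did not measure them. The arm had backed well away with the gripper in free air, and the forces read at the end of each move stayed under about 3 N.

**Checks that disagreed:** None of the final checks did. While the arm hid part of the batten the network's outline was too short, so I took the position from whichever end was visible. It also once reported a false low-score batten, which I ignored.

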